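Hang a marbling stylus in the marked guide hole

TASK

We are setting up a dry marbling tray. Take the blue-handled stylus out of its wooden rest and lower its rod from above into whichever of the two guide holes in the bar across the tray has the orange clip beside it, without the stylus touching the bar or the tray. Finish while still holding the stylus still and upright, its rod centred in the hole and its tip about a centimetre above the tray floor, and leave the jar, can and brush pot where they stand.

Things in the scene. Friction and masses are not known exactly. Their poses are not given: they have to be found in the camera images.
- stylus: Loose marbling stylus, 60 g or so, standing upright in the rest at the start. A straight steel rod 8 mm in diameter and 110 mm long, with a round blue handle 22 mm in diameter and 60 mm tall on top of it (170 mm overall). Origin: centre of the flat lower tip of the rod; z axis runs up the rod to the handle. The handle spans z = 110 to 170 mm.
- stylus_tip (a point): Centre of the flat lower tip of the rod (the same point as the stylus origin).
- stylus_mid (a point): Point on the rod axis 60 mm above the tip: the part of the rod that is inside the hole, half way down it, when the tip hangs 10 mm above the tray floor.
- stylus_grip (a point): Middle of the blue handle, 140 mm above the tip on the stylus axis: a good place for the finger pads, closed from any horizontal direction.
- rest: Fixed brown wooden block, 65 x 65 mm and 75 mm tall, with a vertical hole of 10 mm diameter and 65 mm depth in the middle of its top. Origin: centre of its underside, on the table. The stylus stands in the hole, its tip 10 mm above the table; it comes out straight up, after a lift of 65 mm.
- tray: Fixed white open tray, 260 (x) x 300 (y) x 60 mm tall, walls and floor 5 mm, blue stains inside. A light wooden guide bar, 70 (x) x 350 (y) x 30 mm thick, lies across its rims, its top 90 mm above the table, with two vertical 24 mm through holes ringed in black at x = 0, y = +65 and -65 mm. Origin: centre of the tray's underside, on the table; it may be turned about the vertical.
- guide_left (a point): Centre of the mouth of the guide hole at tray +y, level with the bar's top (90 mm above the table). The hole is 24 mm in diameter and 30 mm deep and opens into the tray below.
- guide_right (a point): Centre of the mouth of the guide hole at tray -y, otherwise like guide_left.
- tray_floor (a point): Centre of the tray's inner floor, 5 mm above the table (85 mm below the guide mouths); the floor is flat.
- orange_clip: Orange clip, 44 x 26 mm and 17 mm tall, fixed on top of the guide bar at one of its ends, 55 mm outboard of the guide hole that it marks as the one to use. Origin: centre of its underside, on the bar's top.
- white_clip: White clip of the same shape at the other end of the bar, beside the guide hole that is not to be used.
- jar: Bystander: loose blue paint jar with a white lid, 58 mm in diameter, 75 mm tall. Origin: centre of its underside.
- can: Bystander: loose green can with a paper label, 66 mm in diameter, 85 mm tall. Origin: centre of its underside.
- brush_pot: Bystander: loose yellow pot, 72 mm in diameter, 95 mm tall, with brushes standing in it up to 185 mm. Origin: centre of its underside.
There are look-alikes about, which are no part of the job. Of the things like the stylus, leave any that is red or yellow; of the rest the smaller one is meant.

How it is judged (in metres and radians):
On the way, in this order (a step that is already met when the one before it is completed fails the run):
1. the stylus is lifted clear of its rest (height (world z) of stylus_tip above 0.08 m and contact force between stylus and the fingers above 0.5 N), for 0.1 s.
2. the tip is above the mouth of the guide hole marked by the orange clip (((horizontal distance between orange_clip and guide_left below 0.09 m and horizontal distance between stylus_tip and guide_left below 0.012 m and z of stylus_tip in the frame of guide_left above 0 m) or (horizontal distance between orange_clip and guide_right below 0.09 m and horizontal distance between stylus_tip and guide_right below 0.012 m and z of stylus_tip in the frame of guide_right above 0 m))), for 0.05 s.
At the end, for the whole second after the job is handed in: The fingers hold the stylus, upright within 0.1 rad and still (under 20 mm/s), its rod (at the point 60 mm above its tip) within 5 mm of the axis of the guide hole marked by the orange clip, its tip 3 to 18 mm above the tray floor, touching neither the bar nor the tray (((horizontal distance between orange_clip and guide_left below 0.09 m and horizontal distance between stylus_mid and guide_left below 0.005 m) or (horizontal distance between orange_clip and guide_right below 0.09 m and horizontal distance between stylus_mid and guide_right below 0.005 m)) and z of stylus_tip in the frame of tray_floor between 0.003 and 0.018 m and angle between stylus's own z axis and vertical below 0.1 rad and contact force between stylus and the fingers above 0.5 N and contact force between stylus and tray below 0.2 N and contact force between stylus and rest below 0.2 N and linear speed of stylus below 0.02 m/s); the arm keeps its last pose, push and grip.
It fails at once if the stylus touches the guide bar or the tray (contact force between stylus and tray above 0.2 N).
It fails at once if a bystander is moved by more than 15 mm or tipped (distance of any of jar, can, brush_pot from where it was at the start of the episode above 0.015 m or angle between any of jar, can, brush_pot's own z axis and vertical above 0.3 rad).
It also fails if it takes over 51 s, if anything falls off the work surface, if the arm or the gripper's body presses on something with over 40 N, if the wrist force passes 120 N, or if a joint passes its speed limit or range.

ROBOT

A 7-joint arm with a two-finger parallel gripper is mounted at the origin on the work surface. World frame = base frame: x ahead of the robot, y to its left, z up, the work surface at z = 0. Lengths are in mm, angles in rad, forces in N, time in s.
With the tool pointing down it reaches from about 400 to 850 mm from the base axis. Payload 4.5 kg.
Tool frame: the origin (TCP) lies on the centre line of the jaws, within the pads' length; the fingertips stand 22 mm ahead of it and the grasp point (between the pads) lies 3 mm ahead of it; z points along the fingers, y is the line along which they close (so a half turn about z gives the same grasp; the last joint's range is limited). The gripper opens to 88 mm and grips with 3 to 60 N. Pads are 18 mm wide; open, the fingers measure 123 mm over their backs; the gripper's body (75 mm by 187 mm) begins 45 mm behind the grasp point.
Start: joints at [-1.181, 0.689, -0.195, 1.565, 0.157, 0.902, -0.215], TCP at [217.694, 585.884, 260.743] pointing down, gripper open.
Joint ranges: [-3.01, 3.01], [-0.46, 2.08], [-1.47, 1.51], [0.13, 2.56], [-1, 4.14], [0.04, 2.09], [-2.66, 2.66]. Speed limits (rad/s): [2.57, 2.57, 3.14, 3.14, 3.14, 3.14, 3.14].

INTERFACE

Orientations are given as a rotation vector (axis times angle).
In Python, from station import telemetry, imaging, ctrl, models gives the robot as it stands. The module is installed in compiled form; this text tells all that it offers.
- The arm moves only by the shell command python3 -m jog 'ROWS' [OPENING]. ROWS is text: rows parted by semicolons, each of 6 numbers parted by spaces: the shift along the tool's x, y, z as a fraction of full scale, then the turn, a rotation vector about the tool's x, y, z as a fraction of full scale. In form: x y z rx ry rz; .... A call has 1 to 12 rows; each row shifts and turns the commanded pose from where the row before left it, along the tool's axes as they then stand; what a row does not reach is not made up. Full scale, the value 1, is 0.1 m for a shift and 0.08 rad for a turn. A row lasts 1/10 s, in which the tool goes at most 50 mm and 8.59 degrees, less where a joint would pass 70% of its speed; a pose out of reach is approached as far as the arm can. A call with a number of a shift or a turn outside -1 to 1 is refused whole. A call with a gripper value outside its range is refused whole. OPENING is the opening, from -1 (shut) to 1 (fully open), so that 0 is half open, set as the call begins (- or left out, the last holds). The fingers move at their own pace and stop on an object; the grip force is fixed at half the most. Time passes only in rows, so rows that do not move let the fingers close. It gives the time, the measured TCP pose, the force, the opening and the grip force at its end, in the units of the state.
- telemetry.sense(): the state, without advancing time (a new reading comes with each control period).
- imaging.get_image(name): name is "scene" or "top" or "wrist"; returns a dict with "pixels" (400x640x3 uint8, red, green, blue), "fx", "fy", "cx", "cy" (pixels), "world_from_camera" (4x4, takes a point from camera to world coordinates). Camera axes: x right, y down, z forward; pixel columns grow to the right and rows downward; lengths in mm; the calibration is good to about 2 mm. A picture is of the moment at which its call begins. There is no depth.
- ctrl.job_done(): hands the job in; it is judged then, once.
Trained networks look in the newest picture that a camera, given by its name, has taken for a name from the list of things; names that differ only in an ending like _2 or _b are one class to them, and where a whole thing is asked for, a point or a joint stands for the part that bears it (a point fixed in the world has none). Each returns a list of dicts, best first, with "conf" (0 to 1); they miss things now and then, are a little off and sometimes report something else, mostly with a low value. They report only what shows in the picture. A call takes as long as a camera call. They do not tell look-alikes from the thing itself.
- models.search_frame(camera, target): "position" ([column, row] in pixels, amid what is visible of it).
- models.cut_out(camera, target): "region" (400x640 bool, what is visible of it) and "position" ([column, row] in pixels, amid what is visible of it).
The state is a dict: "time": time; "q": joint angles; "joint_vel": joint speeds; "effort": joint torques, N m; "tool_pos": TCP position; "tcp_rot": TCP orientation; "contact_force": force on the tool from outside, world axes, zero at the start; "ft_torque": the same for the moment, N m; "grip_width": finger opening in mm; "grip_force": force on a finger pad.
Only numpy, scipy, OpenCV 4.12 (cv2) and the standard library are available. Lean on these libraries where they do the work, as an engineer would, in place of code of your own. Each camera call takes 0.05 s, during which the arm holds its last target. There are 200 camera calls.

## Working session

There is one attempt and no reset: what is moved stays moved. The work goes in short steps, Python scripts to look and compute and a shell command to move; the robot and the scene stay as the last step left them, time stands still between calls to the robot, and variables do not carry over. Pictures are saved under pics/ and viewed, at most 10 in all, crops included, and the job is handed in when it is done.

```bash
mkdir -p pics
cat > h.py <<'E'
import numpy as np, cv2
from station import telemetry, imaging, ctrl, models
from scipy.spatial.transform import Rotation as R
def snap(c,fn=None):
    im=imaging.get_image(c)
    if fn: cv2.imwrite('pics/'+fn,im['pixels'][:,:,::-1])
    return im
def ray(im,p):
    T=np.array(im['world_from_camera']);d=np.array([(p[0]-im['cx'])/im['fx'],(p[1]-im['cy'])/im['fy'],1])
    return T[:3,3],T[:3,:3]@d
def atz(im,p,z):
    o,d=ray(im,p);return o+d*(z-o[2])/d[2]
def proj(im,P):
    T=np.array(im['world_from_camera']);c=T[:3,:3].T@(np.array(P)-T[:3,3]);return c[:2]/c[2]*[im['fx'],im['fy']]+[im['cx'],im['cy']]
def tri(im1,p1,im2,p2):
    o1,d1=ray(im1,p1);o2,d2=ray(im2,p2)
    s=np.linalg.lstsq(np.c_[d1,-d2],o2-o1,rcond=None)[0]
    a,b=o1+d1*s[0],o2+d2*s[1];return (a+b)/2,np.linalg.norm(a-b)
E
python3 - <<'E'
from h import *
a=snap('scene','s.png')
for t in ['stylus','rest','orange_clip','white_clip','jar','can','brush_pot','tray']:
    print('scene',t,[(np.round(r['position']),round(r['conf'],2)) for r in models.search_frame('scene',t)])
b=snap('top','t.png')
for t in ['stylus','rest','orange_clip','white_clip','jar','can','brush_pot','tray']:
    print('top',t,[(np.round(r['position']),round(r['conf'],2)) for r in models.search_frame('top',t)])
for i in (a,b): print(np.round(i['world_from_camera'],3),i['fx'],i['cx'],i['cy'])
s=telemetry.sense();print(s['tcp_rot'],s['tool_pos'],s['time'],R.from_rotvec(s['tcp_rot']).as_matrix().round(3))
E
```

```text
scene stylus [(array([247., 235.]), 0.91), (array([196., 205.]), 0.82), (array([208., 250.]), 0.5), (array([228., 223.]), 0.48)]
scene rest [(array([232., 260.]), 0.74)]
scene orange_clip [(array([300., 224.]), 0.41), (array([379., 166.]), 0.38)]
scene white_clip [(array([226., 223.]), 0.27)]
scene jar [(array([272., 302.]), 0.69)]
scene can [(array([233., 213.]), 0.6)]
scene brush_pot [(array([380., 163.]), 0.56)]
scene tray []
top stylus [(array([468., 264.]), 0.78), (array([443., 188.]), 0.73), (array([445., 226.]), 0.49), (array([471., 216.]), 0.46)]
top rest [(array([431., 226.]), 0.87), (array([321., 210.]), 0.3)]
top orange_clip [(array([367., 199.]), 0.74)]
top white_clip [(array([276., 212.]), 0.6)]
top jar [(array([434., 150.]), 0.64), (array([443., 225.]), 0.64)]
top can [(array([390., 272.]), 0.75)]
top brush_pot [(array([182., 251.]), 0.63), (array([320., 208.]), 0.6)]
top tray [(array([322., 207.]), 0.94)]
[[ 6.700000e-01  4.150000e-01 -6.150000e-01  1.458816e+03]
 [ 7.420000e-01 -3.600000e-01  5.650000e-01 -8.333410e+02]
 [ 1.400000e-02 -8.350000e-01 -5.500000e-01  9.604480e+02]
 [ 0.000000e+00  0.000000e+00  0.000000e+00  1.000000e+00]] 512.1708909687385 321.8711030914637 198.55059214353838
[[-1.100000e-02 -9.960000e-01  8.800000e-02  4.421690e+02]
 [-1.000000e+00  9.000000e-03 -2.700000e-02  4.365200e+01]
 [ 2.600000e-02 -8.800000e-02 -9.960000e-01  1.281042e+03]
 [ 0.000000e+00  0.000000e+00  0.000000e+00  1.000000e+00]] 457.2220659951627 326.29591547399997 202.22725668095393
[-5.55947536e-01 -3.09200615e+00 -9.57232899e-05] [217.69564624 585.87711163 260.74765984] 0.9 [[-0.937  0.348  0.   ]
 [ 0.348  0.937  0.   ]
 [ 0.     0.    -1.   ]]
```

View pics/s.png

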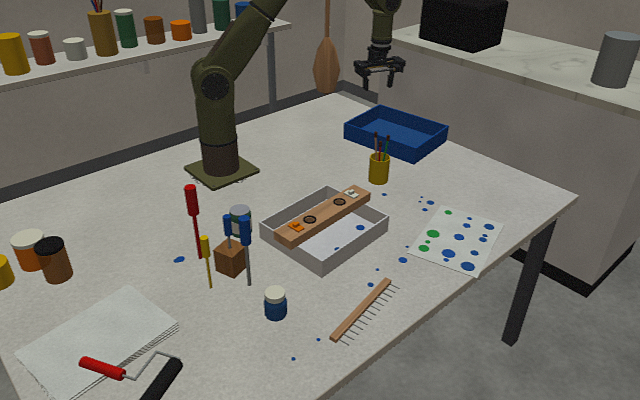

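View pics/t.png

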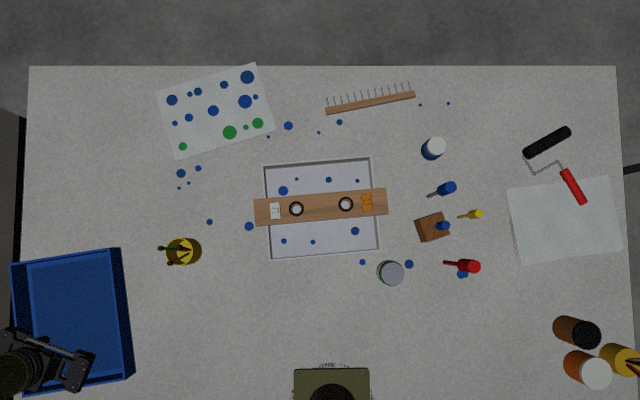

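Seen: stylus-like things in the top view are blue in rest (443,225), larger blue standing free (447,188), yellow (477,214) and red (470,266). In the scene view they are at (228,223), (247,235), (205,245) and (192,200). The one in the wooden rest is the smaller blue one. The orange clip is at top (367,202), with its hole at (346,204).

Run:
```python
from h import *
a=snap('scene');b=snap('top')
A=a['pixels'];B=b['pixels']
ca=cv2.resize(A[175:295,170:330],None,fx=2.5,fy=2.5*1,interpolation=cv2.INTER_CUBIC)
cb=cv2.resize(B[140:290,330:490],None,fx=2.5,fy=2.5,interpolation=cv2.INTER_CUBIC)
h=max(len(ca),len(cb));pad=lambda c:np.pad(c,((0,h-len(c)),(0,0),(0,0)))
cv2.imwrite('pics/crop.png',np.hstack([pad(ca),pad(cb)])[:,:,::-1])
# ring centres: dark pixels near holes
for im,seeds,z in ((b,[(346,204),(296,209)],90),(a,[(309,219),(339,202)],90)):
    g=im['pixels'].max(2)
    for s in seeds:
        x,y=s;w=g[y-10:y+11,x-10:x+11]<55
        n,l,st,c=cv2.connectedComponentsWithStats(w.astype(np.uint8))
        if n>1:
            i=1+st[1:,4].argmax();m=st[i];p=np.array([x-10+m[0]+(m[2]-1)/2,y-10+m[1]+(m[3]-1)/2]);print('hole',p,m,atz(im,p,z).round(1))
for cam,im,seed in (('top',b,(443,225)),('scene',a,(228,223))):
    for r in models.cut_out(cam,'stylus'):
        ys,xs=np.where(r['region']);print(cam,np.round(r['position'],1),r['conf'],xs.min(),xs.max(),ys.min(),ys.max(),im['pixels'][r['region']].mean(0).round())
for p,z in (((432,226),37),((443,225),175),((447,188),200),((367,202),100),((434,148),75),((391,272),85),((470,266),200),((477,214),150)): print(p,atz(b,p,z).round())
```

```text
hole [345.5 204. ] [ 3  3 14 15 68] [542.3 -38.4  90. ]
hole [296. 208.] [ 3  2 15 15 71] [533.  91.  90.]
hole [309.5 219.5] [ 5  7 12  8 34] [543.6 -39.3  90. ]
hole [339. 201.] [ 5  6 11  7 29] [529.5  92.9  90. ]
top [467.  265.2] 0.55 443 480 259 273 [98. 19. 18.]
top [470.5 217.8] 0.53 458 482 209 218 [116. 104.  30.]
top [445.2 188.6] 0.5 427 456 182 197 [26. 47. 85.]
top [444.2 228. ] 0.44 434 449 221 229 [21. 44. 88.]
top [429.1 225.8] 0.18 414 448 212 241 [85. 58. 34.]
scene [247.8 235.4] 0.94 238 250 215 284 [35. 50. 73.]
scene [228.3 225. ] 0.64 221 231 214 247 [40. 56. 82.]
scene [193.1 205.8] 0.61 184 202 185 258 [92. 23. 22.]
scene [208.8 252. ] 0.57 200 211 236 286 [108.  90.  13.]
scene [274.4 303.2] 0.56 263 287 284 321 [ 88.  97. 102.]
(432, 226) [ 484. -278.   37.]
(443, 225) [ 482. -270.  175.]
(447, 188) [ 569. -275.  200.]
(367, 202) [546. -94. 100.]
(434, 148) [ 693. -280.   75.]
(391, 272) [ 364. -155.   85.]
(470, 266) [ 383. -323.  200.]
(477, 214) [ 509. -363.  150.]
```

View pics/crop.png

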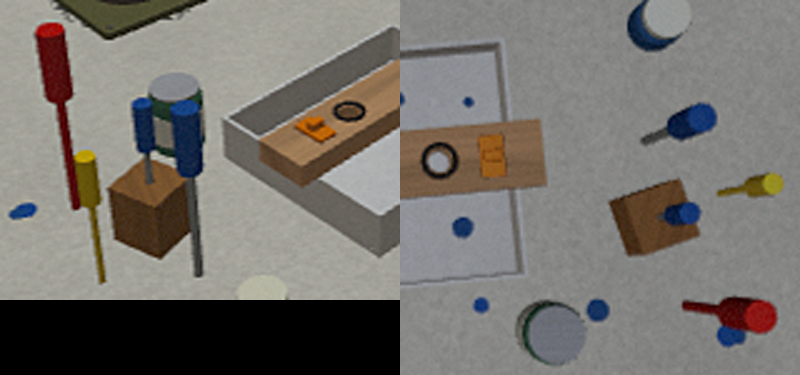

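```bash
cat >> h.py <<'E'
def plan(target,yaw_y=None,n=1):
    """print n equal-world-step rows from the present pose to target TCP; yaw_y: wanted world angle (deg) of tool y, tool down"""
    s=telemetry.sense();p=np.array(s['tool_pos']);r=R.from_rotvec(s['tcp_rot'])
    if yaw_y is None: g=r
    else:
        y=np.radians(yaw_y);Y=np.array([np.cos(y),np.sin(y),0]);Z=np.array([0,0,-1.]);g=R.from_matrix(np.c_[np.cross(Y,Z),Y,Z])
    rv=(r.inv()*g).as_rotvec()/n;d=(np.array(target)-p)/n
    for i in range(n):
        print(' '.join(f'{v:.3f}' for v in np.r_[r.inv().apply(d)/100,rv/.08]),end='; ');r=r*R.from_rotvec(rv)
    print('\nnow',p.round(1),r.as_rotvec().round(3),'dist/row',np.linalg.norm(d).round(1))
E
python3 - <<'E'
from h import *
a=snap('scene')
for p in ((249,285),(210,288),(201,258)): print(atz(a,p,0).round())
plan((430,200,270),69.6-48,11)
E
```

```text
[ 571. -280.    0.]
[ 512. -365.   -0.]
[ 387. -318.    0.]
-0.303 -0.262 -0.008 0.000 -0.000 0.952; -0.322 -0.238 -0.008 0.000 -0.000 0.952; -0.339 -0.213 -0.008 0.000 -0.000 0.952; -0.355 -0.186 -0.008 0.000 -0.000 0.952; -0.368 -0.159 -0.008 0.000 -0.000 0.952; -0.379 -0.130 -0.008 0.000 -0.000 0.952; -0.387 -0.101 -0.008 0.000 -0.000 0.952; -0.394 -0.071 -0.008 0.000 -0.000 0.952; -0.398 -0.041 -0.008 0.000 -0.000 0.952; -0.400 -0.011 -0.008 0.000 -0.000 0.952; -0.400 0.020 -0.008 0.000 -0.000 0.952; 
now [217.7 585.9 260.7] [1.766 2.598 0.   ] dist/row 40.0
```

```bash
python3 -m jog '-0.30 -0.26 -0.01 0 0 0.95; -0.32 -0.24 -0.01 0 0 0.95; -0.34 -0.21 -0.01 0 0 0.95; -0.355 -0.185 -0.01 0 0 0.95; -0.37 -0.16 -0.01 0 0 0.95; -0.38 -0.13 -0.01 0 0 0.95; -0.39 -0.10 -0.01 0 0 0.95; -0.395 -0.07 -0.01 0 0 0.95; -0.40 -0.04 -0.01 0 0 0.95; -0.40 -0.01 -0.01 0 0 0.95; -0.40 0.02 -0.01 0 0 0.95' 1
python3 - <<'E'
from h import *
plan((482,-271,275),-45,12)
E
```

```text
time: 2.25
tool_pos: [431.7, 198.8, 272.0]
tcp_rot: [1.767, 2.597, 0.001]
contact_force: [0.5, 1.2, -0.1]
grip_width: 88.2
grip_force: 0.0
-0.380 -0.105 -0.003 0.001 -0.001 1.210; -0.388 -0.068 -0.003 0.001 -0.001 1.210; -0.393 -0.030 -0.003 0.001 -0.001 1.210; -0.394 0.008 -0.003 0.001 -0.001 1.210; -0.391 0.046 -0.003 0.001 -0.001 1.210; -0.385 0.084 -0.003 0.001 -0.001 1.210; -0.375 0.121 -0.003 0.001 -0.001 1.210; -0.361 0.156 -0.003 0.001 -0.001 1.210; -0.345 0.190 -0.003 0.001 -0.001 1.210; -0.325 0.223 -0.003 0.001 -0.001 1.210; -0.302 0.253 -0.003 0.001 -0.001 1.210; -0.276 0.281 -0.002 0.001 -0.001 1.210; 
now [431.7 198.8 272. ] [ 2.902  1.202 -0.   ] dist/row 39.4
```

Run:
```python
from h import *
plan((482,-271,275),-33,12)
```

```text
-0.380 -0.105 -0.003 0.001 -0.001 0.992; -0.387 -0.074 -0.003 0.001 -0.001 0.992; -0.391 -0.044 -0.003 0.001 -0.001 0.992; -0.394 -0.012 -0.003 0.001 -0.001 0.992; -0.393 0.019 -0.003 0.001 -0.001 0.992; -0.391 0.050 -0.003 0.001 -0.001 0.992; -0.385 0.081 -0.003 0.001 -0.001 0.992; -0.378 0.111 -0.003 0.001 -0.001 0.992; -0.368 0.141 -0.003 0.001 -0.001 0.992; -0.355 0.169 -0.003 0.001 -0.001 0.992; -0.341 0.197 -0.003 0.001 -0.001 0.992; -0.324 0.223 -0.003 0.001 -0.001 0.992; 
now [431.7 198.8 272. ] [2.761 1.499 0.   ] dist/row 39.4
```

```bash
python3 -m jog '-0.38 -0.105 0 0 0 0.99; -0.385 -0.075 0 0 0 0.99; -0.39 -0.045 0 0 0 0.99; -0.395 -0.01 0 0 0 0.99; -0.395 0.02 0 0 0 0.99; -0.39 0.05 0 0 0 0.99; -0.385 0.08 0 0 0 0.99; -0.38 0.11 0 0 0 0.99; -0.37 0.14 0 0 0 0.99; -0.355 0.17 0 0 0 0.99; -0.34 0.195 0 0 0 0.99; -0.325 0.225 0 0 0 0.99'
python3 -m jog '0 0 0 0 0 1; 0 0 0 0 0 1; 0 0 0 0 0 0.6; 0 0 0 0 0 0; 0 0 0 0 0 0'
python3 - <<'E'
from h import *
w=snap('wrist','w1.png')
print(np.round(w['world_from_camera'],3))
for r in models.cut_out('wrist','stylus')+models.cut_out('wrist','rest'):
    ys,xs=np.where(r['region']);print(np.round(r['position'],1),r['conf'],xs.min(),xs.max(),ys.min(),ys.max(),w['pixels'][r['region']].mean(0).round())
print(telemetry.sense()['q'])
print(proj(w,(482,-271,180)),proj(w,(482,-271,75)))
E
```

```text
time: 3.45
tool_pos: [483.0, -271.4, 271.8]
tcp_rot: [2.76, 1.501, 0.001]
contact_force: [1.4, 0.5, 0.8]
grip_width: 88.1
grip_force: 0.0
time: 3.95
tool_pos: [482.9, -269.7, 271.7]
tcp_rot: [-2.898, -1.213, -0.0]
contact_force: [-0.4, 1.0, -0.6]
grip_width: 87.9
grip_force: 0.0
[[ 7.13000e-01 -6.70000e-01 -2.09000e-01  5.37301e+02]
 [-7.02000e-01 -6.80000e-01 -2.13000e-01 -2.13822e+02]
 [ 1.00000e-03  2.98000e-01 -9.54000e-01  3.94806e+02]
 [ 0.00000e+00  0.00000e+00  0.00000e+00  1.00000e+00]]
[423.8 137.7] 0.9 368 464 118 172 [ 29.  71. 135.]
[276.8 354.7] 0.8 242 295 241 386 [100.  18.  15.]
[319.3 212.2] 0.73 308 336 184 235 [ 27.  64. 123.]
[398.5 236.9] 0.69 378 417 203 254 [142. 117.  18.]
[176.7  41.6] 0.62 20 302 0 130 [168. 160. 154.]
[484.3  42.3] 0.56 440 526 7 77 [145. 156. 163.]
[318.8 179.4] 0.64 280 361 140 217 [131.  90.  50.]
[ 0.24928603  0.59481253  0.29364919  1.78791132 -0.23012494  0.79229954
 -0.12073629]
[316.39128308 219.1219418 ] [316.08515239 184.63598271]
```

View pics/w1.png

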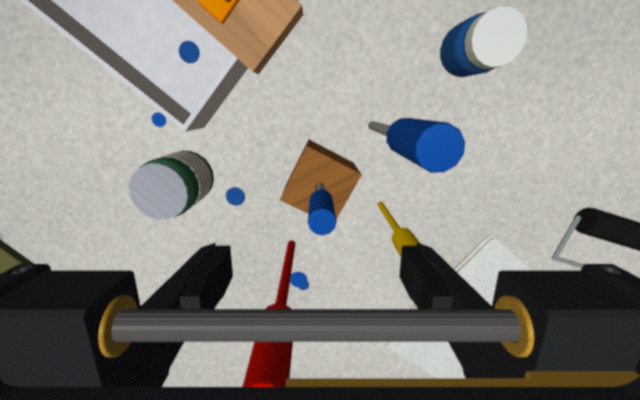

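Run:
```python
from h import *
w=snap('wrist')
I=w['pixels'].astype(int);m=((I[:,:,2]>I[:,:,0]+50)).astype(np.uint8);m[:, :300]=0;m[:,345:]=0;m[:170]=0;m[245:]=0
ys,xs=np.where(m);print(xs.min(),xs.max(),ys.min(),ys.max())
b=m[ys.max()-12];bx=np.where(b)[0];print(bx.min(),bx.max())
r=(bx.max()-bx.min())/2
p=((bx.min()+bx.max())/2,ys.max()-r);print(p,atz(w,p,180).round(1),atz(w,(319.5,186),75).round(1))
plan((atz(w,p,180)[0],atz(w,p,180)[1],153),-45,4)
```

```text
308 335 190 234
308 335
(np.float64(321.5), np.float64(220.5)) [ 483.9 -274.5  180. ] [ 483.5 -274.7   75. ]
-0.007 0.010 0.297 0.000 -0.001 0.021; -0.007 0.010 0.297 0.000 -0.001 0.021; -0.007 0.010 0.297 0.000 -0.001 0.021; -0.006 0.010 0.297 0.000 -0.001 0.021; 
now [ 482.8 -269.8  271.7] [-2.902 -1.202 -0.   ] dist/row 29.7
```

Wrist view: the blue stylus stands in the rest with its top at (321,220), and the jaws straddle it clear of the red and yellow ones. Going down to grasp.

```bash
python3 -m jog '-0.025 0.04 0.1 0 0 0.08; 0 0 0.25 0 0 0; 0 0 0.25 0 0 0; 0 0 0.25 0 0 0; 0 0 0.25 0 0 0; 0 0 0.09 0 0 0; 0 0 0 0 0 0; 0 0 0 0 0 0'
python3 -m jog '0 0 0 0 0 0; 0 0 0 0 0 0; 0 0 0 0 0 0; 0 0 0 0 0 0; 0 0 0 0 0 0; 0 0 0 0 0 0; 0 0 0 0 0 0; 0 0 0 0 0 0; 0 0 0 0 0 0; 0 0 0 0 0 0' -1
```

```text
time: 4.95
tool_pos: [484.2, -275.0, 153.2]
tcp_rot: [2.902, 1.201, 0.001]
contact_force: [0.3, 0.1, 0.7]
grip_width: 88.3
grip_force: 0.0
time: 5.95
tool_pos: [483.9, -274.5, 152.6]
tcp_rot: [-2.903, -1.202, -0.0]
contact_force: [-0.2, -0.7, 0.0]
grip_width: 20.8
grip_force: 30.0
```

```bash
python3 -m jog '0 0 -0.05 0 0 0; 0 0 -0.1 0 0 0; 0 0 -0.15 0 0 0; 0 0 -0.2 0 0 0; 0 0 -0.2 0 0 0; 0 0 -0.2 0 0 0; 0 0 -0.2 0 0 0; 0 0 -0.15 0 0 0; 0 0 -0.05 0 0 0; 0 0 0 0 0 0; 0 0 0 0 0 0'
python3 - <<'E'
from h import *
plan((543,-39,283),None,12)
w=snap('wrist','w2.png');a=snap('scene')
p=np.array(telemetry.sense()['tool_pos'])
for d in (30,-30,-140): print(d,proj(w,p+[0,0,d-3]).round(),proj(a,p+[0,0,d-3]).round(1))
x,y=proj(a,p+[0,0,-60]).astype(int);cv2.imwrite('pics/a2.png',cv2.resize(a['pixels'][y-70:y+70,x-80:x+80],None,fx=4,fy=4)[:,:,::-1]); print(x,y)
E
```

```text
time: 7.05
tool_pos: [483.5, -274.1, 282.2]
tcp_rot: [-2.902, -1.202, 0.001]
contact_force: [-0.3, 0.4, -1.3]
grip_width: 21.0
grip_force: 30.0
0.174 -0.104 -0.001 0.000 0.000 0.000; 0.174 -0.104 -0.001 0.000 0.000 0.000; 0.174 -0.104 -0.001 0.000 0.000 0.000; 0.174 -0.104 -0.001 0.000 0.000 0.000; 0.174 -0.104 -0.001 0.000 0.000 0.000; 0.174 -0.104 -0.001 0.000 0.000 0.000; 0.174 -0.104 -0.001 0.000 0.000 0.000; 0.174 -0.104 -0.001 0.000 0.000 0.000; 0.174 -0.104 -0.001 0.000 0.000 0.000; 0.174 -0.104 -0.001 0.000 0.000 0.000; 0.174 -0.104 -0.001 0.000 0.000 0.000; 0.174 -0.104 -0.001 0.000 0.000 0.000; 
now [ 483.5 -274.1  282.2] [-2.902e+00 -1.202e+00  1.000e-03] dist/row 20.2
30 [316. 326.] [222.3 173.5]
-30 [316. 253.] [224.5 193.8]
-140 [316. 197.] [228.3 228.4]
225 202
```

View pics/a2.png

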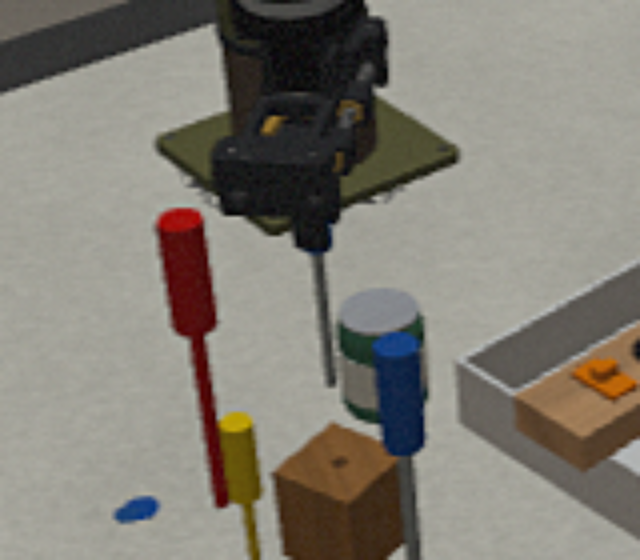

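Lifted and upright: the tip shows at scene (228,228), as predicted. Moving above the hole.

```bash
python3 -m jog '0.08 -0.05 0 0 0 0; 0.17 -0.10 0 0 0 0; 0.23 -0.14 0 0 0 0; 0.25 -0.15 0 0 0 0; 0.25 -0.15 0 0 0 0; 0.25 -0.15 0 0 0 0; 0.25 -0.15 0 0 0 0; 0.23 -0.14 0 0 0 0; 0.17 -0.10 0 0 0 0; 0.12 -0.07 0 0 0 0; 0.06 -0.04 0 0 0 0; 0 0 0 0 0 0'
python3 -m jog '0 0 0 0 0 0; 0 0 0 0 0 0; 0 0 0 0 0 0'
python3 - <<'E'
from h import *
plan((543,-39,255),-45,2)
w=snap('wrist','w3.png');a=snap('scene');b=snap('top')
p=np.array(telemetry.sense()['tool_pos']);print(p)
print('tip px',proj(w,p+[0,0,-143]).round(1),'hole px',proj(w,(543,-39,90)).round(1))
print('scene tip',proj(a,p+[0,0,-143]).round(1),'hole',proj(a,(543,-39,90)).round(1))
E
```

```text
time: 8.35
tool_pos: [542.0, -40.3, 282.5]
tcp_rot: [-2.901, -1.204, 0.001]
contact_force: [-0.5, -0.1, -0.7]
grip_width: 20.8
grip_force: 30.0
time: 8.65
tool_pos: [541.8, -42.2, 282.8]
tcp_rot: [2.904, 1.199, -0.0]
contact_force: [0.2, 0.7, -0.4]
grip_width: 21.3
grip_force: 30.0
0.016 -0.007 0.139 0.002 0.001 -0.014; 0.016 -0.007 0.139 0.002 0.001 -0.014; 
now [541.8 -42.2 282.8] [-2.902 -1.202 -0.   ] dist/row 14.0
[541.88105709 -41.63120077 282.73887816]
tip px [315.5 196.9] hole px [314.4 181.1]
scene tip [308.5 205.4] hole [309.4 219.4]
```

View pics/w3.png

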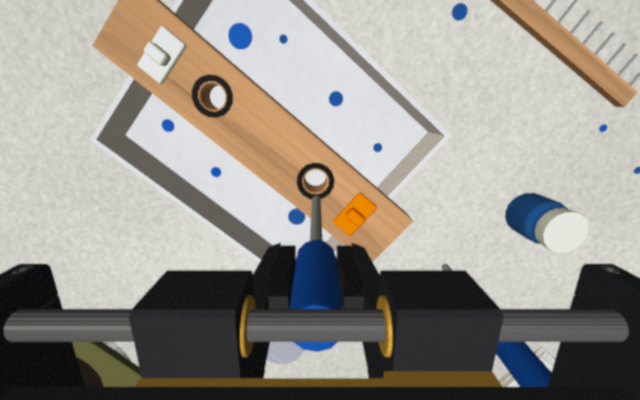

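The tip shows at wrist (316,197) as predicted, and the ring centre is near (315,181). The orange clip is beside this hole. Fine measurement next.

Run:
```python
from h import *
w=snap('wrist')
I=w['pixels'];g=I.max(2)[155:192,290:342]
m=(g<60).astype(np.uint8)
n,l,st,c=cv2.connectedComponentsWithStats(m);i=1+st[1:,4].argmax()
ys,xs=np.where(l==i)
# outer ring boundary fit
cs=cv2.findContours((l==i).astype(np.uint8),cv2.RETR_EXTERNAL,cv2.CHAIN_APPROX_NONE)[0];c=max(cs,key=len)[:,0]
c=c[c[:,1]<36-4-0];e=cv2.fitEllipse(c.astype(np.float32));print(st[i],e)
p=np.array(e[0])+[290,155];H=atz(w,p,90);print(p,H.round(1))
pt=np.array(telemetry.sense()['tool_pos']);print(pt)
# rod mid line columns at rows
for r in (202,210,220,230):
    row=I[r,300:332].astype(int).sum(1);print(r,row.tolist()) if r==210 else None
print(proj(w,pt+[0,0,-143]),proj(w,pt+[0,0,-100]))
plan((H[0],H[1],255),-45,2)
```

```text
[  8  10  36  27 237] ((25.434194564819336, 25.475975036621094), (29.847835540771484, 32.542022705078125), 88.31378936767578)
[315.43419456 180.47597504] [544.3 -38.6  90. ]
[541.92571705 -41.46581542 282.74830205]
210 [408, 440, 449, 449, 450, 449, 445, 443, 444, 440, 421, 370, 333, 315, 295, 270, 255, 221, 198, 193, 254, 377, 432, 439, 441, 448, 443, 443, 437, 435, 428, 426]
[315.81104723 197.31121504] [315.88866675 213.20116683]
0.019 -0.002 0.139 0.000 -0.001 -0.006; 0.019 -0.002 0.139 0.000 -0.001 -0.006; 
now [541.9 -41.5 282.7] [-2.902 -1.202 -0.   ] dist/row 14.0
```

```bash
python3 -m jog '0.03 -0.007 0.05 0 0 0; 0 0 0.10 0 0 0; 0 0 0.10 0 0 0; 0 0 0.07 0 0 0; 0 0 0 0 0 0; 0 0 0 0 0 0; 0 0 0 0 0 0; 0 0 0 0 0 0'
python3 - <<'E'
from h import *
w=snap('wrist');a=snap('scene')
p=np.array(telemetry.sense()['tool_pos']);print(p)
for im in (w,a): print('tip',proj(im,p+[0,0,-143]).round(1),'hole',proj(im,(543.4,-38.8,90)).round(1))
c1=cv2.resize(w['pixels'][140:240,270:360],(396,440),interpolation=cv2.INTER_CUBIC)
c2=cv2.resize(a['pixels'][180:240,280:334],(396,440),interpolation=cv2.INTER_CUBIC)
cv2.imwrite('pics/c4.png',np.hstack([c1,c2])[:,:,::-1])
E
```

```text
time: 9.65
tool_pos: [543.9, -38.6, 251.1]
tcp_rot: [2.902, 1.202, 0.001]
contact_force: [-0.0, -0.3, -1.3]
grip_width: 21.4
grip_force: 30.0
[543.751849   -38.54723133 251.02276131]
tip [315.7 197.6] hole [315.6 192.7]
tip [309.7 214.4] hole [309.6 219.4]
```

View pics/c4.png

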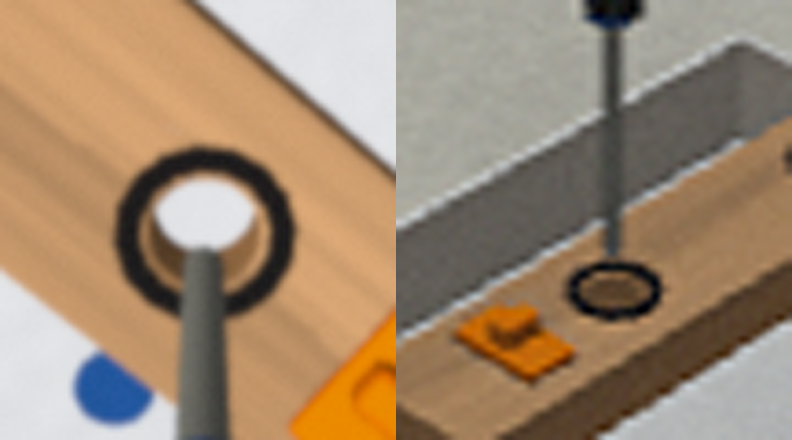

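Both views put the tip (wrist (316,197), scene (309.5,214.5)) in line with the ring centre ((316.6,193), (309.9,219.7)) to about 1 mm. Lowering 93 mm slowly, with a check halfway.

```bash
python3 -m jog '0 0 0.05 0 0 0; 0 0 0.1 0 0 0; 0 0 0.1 0 0 0; 0 0 0.1 0 0 0; 0 0 0.1 0 0 0; 0 0 0.05 0 0 0; 0 0 0 0 0 0; 0 0 0 0 0 0; 0 0 0 0 0 0'
python3 - <<'E'
from h import *
w=snap('wrist');a=snap('scene')
p=np.array(telemetry.sense()['tool_pos']);print(p)
for im in (w,a): print('axis at 90',proj(im,[p[0],p[1],90]).round(1),'hole',proj(im,(543.4,-38.8,90)).round(1))
u,v=proj(w,(543.4,-38.8,90)).astype(int)
c1=cv2.resize(w['pixels'][v-50:v+50,u-45:u+45],(396,440),interpolation=cv2.INTER_CUBIC)
c2=cv2.resize(a['pixels'][180:240,280:334],(396,440),interpolation=cv2.INTER_CUBIC);print(u,v)
cv2.imwrite('pics/c5.png',np.hstack([c1,c2])[:,:,::-1])
E
```

```text
time: 10.65
tool_pos: [543.9, -38.6, 201.1]
tcp_rot: [2.902, 1.201, 0.001]
contact_force: [1.2, -0.7, -1.7]
grip_width: 21.1
grip_force: 30.0
[543.87372827 -38.5394619  201.12526935]
axis at 90 [315.8 208.9] hole [315.6 209.5]
axis at 90 [309.8 219.5] hole [309.6 219.4]
315 209
```

View pics/c5.png

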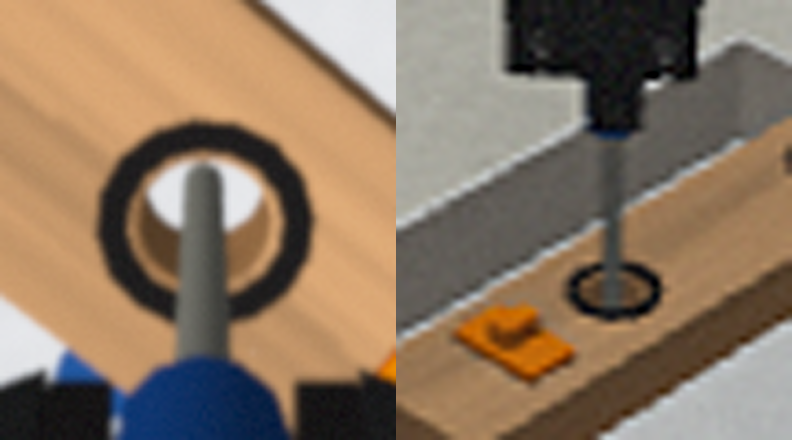

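The rod runs down the middle of the ring in both views (wrist crop 203 against 205, scene crop 612 against 615). Lowering the last 43 mm.

```bash
python3 -m jog '0 0 0.05 0 0 0; 0 0 0.08 0 0 0; 0 0 0.1 0 0 0; 0 0 0.1 0 0 0; 0 0 0.07 0 0 0; 0 0 0.03 0 0 0; 0 0 0 0 0 0; 0 0 0 0 0 0; 0 0 0 0 0 0; 0 0 0 0 0 0'
python3 - <<'E'
from h import *
w=snap('wrist');a=snap('scene')
p=np.array(telemetry.sense()['tool_pos']);print(p)
u,v=proj(w,(543.4,-38.8,90)).astype(int);print(u,v,w['pixels'].shape)
c1=cv2.resize(w['pixels'][v-50:v+50,u-45:u+45],(396,440),interpolation=cv2.INTER_CUBIC)
c2=cv2.resize(a['pixels'][180:240,280:334],(396,440),interpolation=cv2.INTER_CUBIC)
cv2.imwrite('pics/c6.png',np.hstack([c1,c2])[:,:,::-1])
E
```

```text
time: 11.75
tool_pos: [543.8, -38.5, 158.0]
tcp_rot: [2.903, 1.202, 0.001]
contact_force: [-0.2, -0.7, 0.6]
grip_width: 21.2
grip_force: 30.0
[543.7486408  -38.5082893  157.98377527]
315 230 (400, 640, 3)
```

View pics/c6.png

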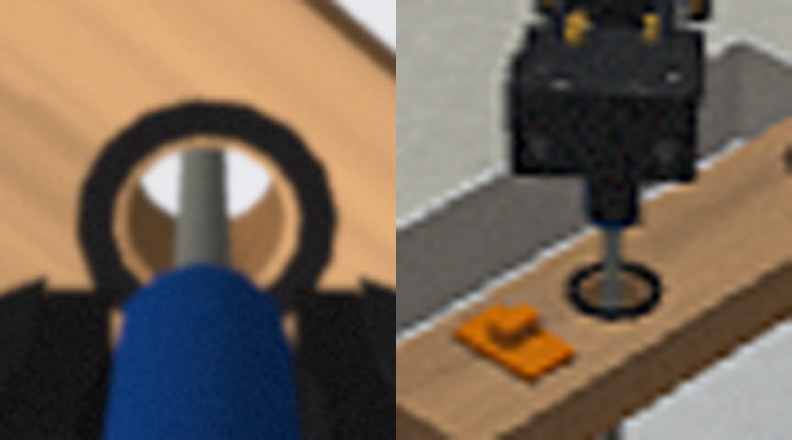

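The rod is centred in the ring in both views, the stylus is still held, and the tip is about 10 mm above the floor. Handing in.

```bash
python3 -c "
from station import ctrl
print(ctrl.job_done())"
```

```text
the job is handed in; nothing more can be done
None
```

I handed the job in at about 12 s with the stylus held upright in the orange-clip hole: rod centred to about 1 mm in both views, tip about 10 mm above the tray floor by the arm's readings, and no sign of touching the bar or tray. The judge's result was not shown.

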